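# Load the feed jar and lock the crate in its dock

## Task

Stand the spare jar in the crate's free cell (the one showing the cork pad). Then slide the crate along its board, without lifting it, fully home between the guides against the green end stop, and swing the red latch fully shut behind it. Keep the jars upright and leave the other things on the table where they are.

Things in the scene. Friction and masses are not known exactly. Their poses are not given: they have to be found in the camera images.
- dock: Fixed plywood docking board lying on the table, 118 x 485 x 6 mm, with two dark steel guides (tops 40 mm above the table) along an 81 mm wide channel. Origin: table level, on the channel's centre line, where the crate's origin comes (seen from above) when fully home. y is the slide direction, towards the green end stop; x lies across the channel; z up. Its position and yaw vary.
- stop (a point): Centre of the green end stop's face, at y = +111 mm in the dock's frame, 31 mm above the table
- mouth (a point): Mouth of the guides on the centre line at y = -105 mm in the dock's frame, 6 mm above the table. Here the guides stand 105 mm apart; they narrow to 81 mm at y = -55 and then run straight to the stop. On the other side, to y = -350, the board is bare.
- crate: Loose yellow open crate, 76 (x) x 220 (y) x 65 mm high, about 0.35 kg empty; walls, floor and dividers 4 mm; three 68 x 68 mm cells in a row along y. Origin: centre of its underside. It stands on the board (6 mm above the table), nose at the mouth of the guides, 200 to 230 mm short of home, a little askew. Loaded, it takes some 4 to 8 N to slide.
- crate_end (a point): Middle of the outer face of the crate's -y end wall (the one to push to slide it home), 55 mm above the crate's underside; the wall's top is 10 mm higher, 71 mm above the table
- cell0 (a point): Centre of the inner floor of the crate cell at y = -72 mm (the end that is pushed)
- cell1 (a point): Centre of the inner floor of the middle crate cell
- cell2 (a point): Centre of the inner floor of the crate cell at y = +72 mm (towards the end stop)
- spare_jar: Loose closed jar, amber with white cap and paper label, 54 mm diameter, 105 mm high, about 0.14 kg, standing alone on the table at the right. Origin: centre of its underside, z up.
- jar_a: Jar like the spare one, already standing in one of the crate's cells. Origin: centre of its underside.
- jar_b: Jar like the spare one, already standing in another of the crate's cells. Origin: centre of its underside.
- pad: Loose cork disc, 60 mm diameter, 4 mm thick, lying on the floor of the free cell, whichever that is; the jar is to stand on it. Origin: centre of its underside.
- latch (a joint): Red latch bar on an upright hinge beside the guides' mouth, on the robot's side. 0 = shut (across the channel along the dock's +x, about 4 mm behind the homed crate); grows as it opens, clockwise from above; at 1.57 it points along the dock's -y. Travel 0 to 2.3 rad, starts open (1.65 to 2.05). Rubs (0.12 N m) and stays where left. A crate that is not home blocks it.
- latch_hinge (a point): Point on the latch's hinge axis at mid-height of the bar, 60 mm above the table; at x = -66, y = -121 mm in the dock's frame
- latch_push (a point): Point inside the latch bar on its middle line, 85 mm from the hinge axis, 60 mm above the table. The bar is 14 mm thick, reaches 120 mm from the axis, and stands from 35 to 85 mm above the table; push it sideways here.
- pot_stack: Stack of four grey plastic pots, 120 mm across and about 185 mm high, to be left alone. Origin: centre of its underside.
- white_pot: White ceramic pot, 130 mm across and 120 mm high, to be left alone. Origin: centre of its underside.
- kneeler: Green hard silicone kneeling block, 130 x 240 x 45 mm, to be left alone. Origin: centre of its underside.
- garden_fork: Wooden-handled hand fork lying flat, 290 mm long, to be left alone. Origin: table level, where the handle meets the shank; tines to its +x.

How it is judged (in metres and radians):
On the way, in this order (a step that is already met when the one before it is completed fails the run):
1. the spare jar stands upright in the crate's free cell, let go (z of spare_jar in the frame of crate between 0 and 0.014 m and x of spare_jar in the frame of crate between -0.013 and 0.013 m and y of spare_jar in the frame of crate between -0.09 and 0.09 m and angle between each of spare_jar, jar_a, jar_b's own z axis and vertical below 0.1 rad and z of jar_a in the frame of crate between 0 and 0.014 m and x of jar_a in the frame of crate between -0.013 and 0.013 m and y of jar_a in the frame of crate between -0.09 and 0.09 m and z of jar_b in the frame of crate between 0 and 0.014 m and x of jar_b in the frame of crate between -0.013 and 0.013 m and y of jar_b in the frame of crate between -0.09 and 0.09 m and contact force between spare_jar and the fingers below 0.1 N), for 0.2 s.
2. the crate is home: within 5 mm of the end stop, down on its board between the guides (y of crate in the frame of dock above -0.005 m and z of crate in the frame of dock below 0.012 m and x of crate in the frame of dock between -0.006 and 0.006 m), for 0.2 s.
At the end, for the whole second after the job is handed in: The crate stands on the dock board between the guides, within 5 mm of fully home; the latch is within 0.08 rad of shut; all three jars stand upright (within 0.1 rad) on the floor or pad of the crate's cells, one per cell; everything at rest (all of step 2 and z of spare_jar in the frame of crate between 0 and 0.014 m and x of spare_jar in the frame of crate between -0.013 and 0.013 m and y of spare_jar in the frame of crate between -0.09 and 0.09 m and angle between each of spare_jar, jar_a, jar_b's own z axis and vertical below 0.1 rad and z of jar_a in the frame of crate between 0 and 0.014 m and x of jar_a in the frame of crate between -0.013 and 0.013 m and y of jar_a in the frame of crate between -0.09 and 0.09 m and z of jar_b in the frame of crate between 0 and 0.014 m and x of jar_b in the frame of crate between -0.013 and 0.013 m and y of jar_b in the frame of crate between -0.09 and 0.09 m and value of joint latch below 0.08 rad and velocity of joint latch between -0.05 and 0.05 rad/s and linear speed of each of spare_jar, jar_a, jar_b, crate below 0.02 m/s); the robot touches nothing.
It fails at once if the pot stack, white pot, kneeling block or hand fork is displaced by more than 25 mm (distance of any of pot_stack, white_pot, kneeler, garden_fork from where it was at the start of the episode above 0.025 m).
It fails at once if a jar is tipped by more than 0.6 rad (angle between any of spare_jar, jar_a, jar_b's own z axis and vertical above 0.6 rad).
It fails at once if the crate is lifted more than 25 mm off its board (z of crate in the frame of dock above 0.031 m).
It also fails if it takes over 64 s, if anything falls off the work surface, if the arm or the gripper's body presses on something with over 40 N, if the wrist force passes 120 N, or if a joint passes its speed limit or range.

## Robot

A 7-joint arm with a two-finger parallel gripper is mounted at the origin on the work surface. World frame = base frame: x ahead of the robot, y to its left, z up, the work surface at z = 0. Lengths are in mm, angles in rad, forces in N, time in s.
With the tool pointing down it reaches from about 400 to 875 mm from the base axis. Payload 19.3 kg.
Tool frame: the origin (TCP) lies at the very end of the fingers, on their centre line; the grasp point (between the pads) lies 19 mm behind it (grip_point_offset is the z of the grasp point in the tool frame, in mm); z points along the fingers, y is the line along which they close (so a half turn about z gives the same grasp; the last joint's range is limited). The gripper opens to 85 mm and grips with 20 to 120 N. Pads are 22 mm wide; open, the fingers measure 114 mm over their backs; the gripper's body (76 mm by 85 mm) begins 54 mm behind the grasp point. The pads swing forward as they close: fully open they stand 13 mm farther back than shut.
Start: joints at [1.214, 0.521, -0.036, 1.599, 0.021, 1.021, -0.113], TCP at [176.775, -599.471, 231.291] pointing down, gripper open.
Joint ranges: [-2.91, 2.91], [-0.3, 2.13], [-1.5, 1.42], [0.17, 2.43], [-1.26, 4.41], [0.16, 1.93], [-2.52, 2.52]. Speed limits (rad/s): [1.89, 1.89, 2.39, 2.39, 3.01, 3.01, 3.01].

## Interface

Orientations are given as a 3x3 rotation matrix whose columns are the frame's x, y, z axes.
In Python, from workcell import movep, movel, goto_joints, open_gripper, clamp, wait, inverse_kinematics, read_state, camera, PlanningError, finish_job, grip_point_offset gives the robot as it stands. Calls block until the motion is done:
- movep(position, orientation): joint-space move of the TCP to a pose.
- movel(position, frame=None, max_speed=150, guard=None): straight line of the TCP; frame=None keeps the orientation; max_speed is the mean speed in mm/s. With guard (N) it stops when the force on the tool has changed by that much, and returns True; else False.
- goto_joints(angles): joint-space move.
- open_gripper() and clamp(): open the fingers fully, or close them until they stop; the grip force is fixed at half the most.
- wait(seconds).
- inverse_kinematics(position, orientation): joint angles nearest the present ones, or None.
- read_state(): the state.
- camera(name): name is "side" or "top" or "wrist"; returns a dict with "image" (480x640x3 uint8, blue, green, red), "range_z" (480x640 float32, mm along the optical axis (not along the pixel's ray), 0 where there is no reading), "fx", "fy", "cx", "cy" (pixels), "cam_to_world" (4x4, takes a point from camera to world coordinates). Camera axes: x right, y up, looking along -z (the intrinsics and any distortion apply to the point x, -y, -z); pixel columns grow to the right and rows downward; lengths in mm; the calibration is good to about 2 mm. A picture is of the moment at which its call begins.
A pose or a line that the arm cannot do raises PlanningError and nothing moves.
- finish_job(): hands the job in; it is judged then, once.
The state is a dict: "time": time; "qpos": joint angles; "qvel": joint speeds; "joint_efforts": joint torques, N m; "eef_pos": TCP position; "tool_rot": TCP orientation; "ft_force": force on the tool from outside, world axes, zero at the start; "torque": the same for the moment, N m; "finger_gap": finger opening in mm; "gripper_force": force on a finger pad.
Only numpy, scipy, OpenCV 4.12 (cv2) and the standard library are available. Lean on these libraries where they do the work, as an engineer would, in place of code of your own. Each camera call takes 0.05 s, during which the arm holds its last target. There are 200 camera calls.

## Working session

There is one attempt and no reset: what is moved stays moved. The work goes in short steps, each a Python script; the robot and the scene stay as the last script left them, time stands still between calls to the robot, and variables do not carry over. Pictures are saved under pics/ and viewed, at most 10 in all, crops included, and the job is handed in when it is done.

```bash
mkdir -p pics; ls; python3 - <<'E'
from workcell import *
import cv2, pickle
d={}
for n in ("top","side"):
    c=camera(n); d[n]=c; cv2.imwrite(f"pics/{n}0.png",c["image"])
    print(n,c["fx"],c["fy"],c["cx"],c["cy"],c["cam_to_world"].round(3).tolist(),c.keys(),(c["range_z"]>0).mean())
pickle.dump(d,open("c0.pkl","wb"))
s=read_state();print(s["time"],s["tool_rot"],grip_point_offset)
E
```

```text
pics
top 433.14096075145557 433.14096075145557 323.85170030803863 234.194265875621 [[0.009, 0.99, -0.141, 468.161], [-1.0, 0.005, -0.025, 78.728], [-0.024, 0.141, 0.99, 1061.332], [0.0, 0.0, 0.0, 1.0]] dict_keys(['image', 'range_z', 'fx', 'fy', 'cx', 'cy', 'cam_to_world']) 0.9961295572916666
side 624.7325966802434 624.7325966802434 316.6054114391709 244.75480182750317 [[-0.913, 0.32, -0.252, 154.131], [-0.408, -0.714, 0.569, 1164.849], [0.002, 0.623, 0.782, 1515.592], [0.0, 0.0, 0.0, 1.0]] dict_keys(['image', 'range_z', 'fx', 'fy', 'cx', 'cy', 'cam_to_world']) 0.9898697916666667
0.1 [[ 9.59161317e-01  2.82859435e-01 -3.28820561e-04]
 [ 2.82859621e-01 -9.59160885e-01  9.11536404e-04]
 [-5.75551482e-05 -9.67320517e-04 -9.99999530e-01]] -18.700000000000003
```

View pics/top0.png

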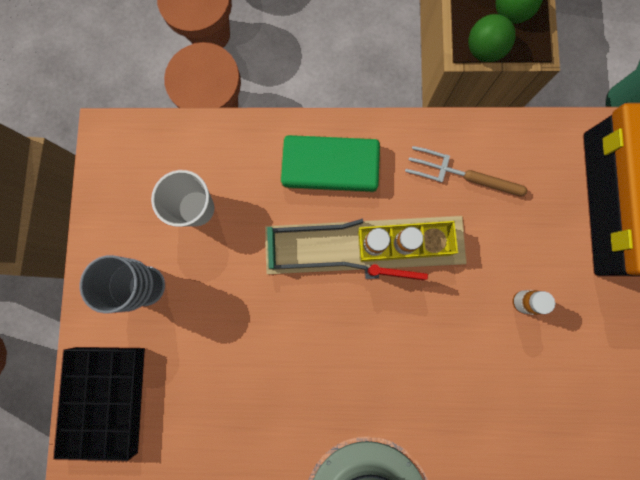

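View pics/side0.png

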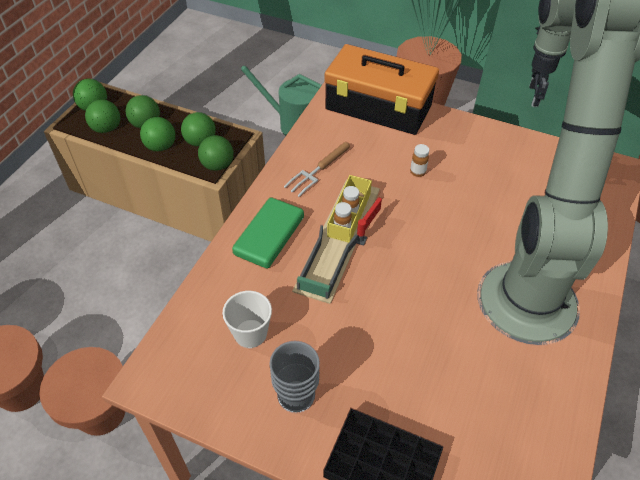

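Top view: the slide runs leftwards (about +y world). The crate is at px (408,241), with jars in cells 2 and 1. The cork pad is in cell0 at (434,240), the spare jar's cap at (541,303), the latch hinge at (374,270) and the green stop at x≈270.

```bash
cat > h.py <<'E'
import numpy as np, cv2
def ray(c,uv,z):
    "pixels -> world points on plane z"
    uv=np.atleast_2d(np.asarray(uv,float)); T=c["cam_to_world"]
    d=np.c_[(uv[:,0]-c["cx"])/c["fx"],-(uv[:,1]-c["cy"])/c["fy"],-np.ones(len(uv))]@T[:3,:3].T
    o=T[:3,3]; return o+d*((z-o[2])/d[:,2])[:,None]
def cloud(c):
    v,u=np.mgrid[:480,:640]; r=c["range_z"]; T=c["cam_to_world"]
    p=np.stack([(u-c["cx"])/c["fx"]*r,-(v-c["cy"])/c["fy"]*r,-r],-1)
    return p@T[:3,:3].T+T[:3,3]
def blobs(m,amin=15):
    n,l,s,ce=cv2.connectedComponentsWithStats(m.astype(np.uint8))
    return [(l==i) for i in range(1,n) if s[i,4]>=amin]
def rect(p):
    return cv2.minAreaRect(p[:,:2].astype(np.float32))
E
python3 - <<'E'
from h import *; import pickle
d=pickle.load(open("c0.pkl","rb"))
for n in d:
    c=d[n]; P=cloud(c); hsv=cv2.cvtColor(c["image"],cv2.COLOR_BGR2HSV); H,S,V=[hsv[...,i].astype(int) for i in range(3)]
    Z=P[...,2]; roi=(P[...,0]>380)&(P[...,0]<760)&(P[...,1]>-420)&(P[...,1]<330)
    print("==",n)
    def px(m): v,u=np.nonzero(m); return np.c_[u,v]
    y=roi&(abs(H-28)<5)&(S>150)&(V>60)&(abs(Z-71)<8)
    b=max(blobs(y),key=np.sum); print("crate rim",b.sum(),rect(ray(c,px(b),71)),"Zmed",np.median(Z[b]))
    cap=roi&(S<60)&(V>150)&(Z>85)&(Z<125)
    for b in blobs(cap): q=ray(c,px(b),np.median(Z[b])); print("cap",b.sum(),np.median(Z[b]),rect(q), q.mean(0))
    r=roi&((H<6)|(H>174))&(S>180)&(V>80)&(Z>72)&(Z<110)
    for b in blobs(r): q=ray(c,px(b),85); print("red",b.sum(),np.median(Z[b]),rect(q))
    g=roi&(H>60)&(H<90)&(S>60)&(Z>25)&(Z<60)
    for b in blobs(g): print("green",b.sum(),np.median(Z[b]),rect(ray(c,px(b),np.median(Z[b]))), cv2.boundingRect(b.astype(np.uint8)))
    w=roi&(H>10)&(H<24)&(S<150)&(S>50)&(V>100)&(Z<14)&(Z>1)
    for b in blobs(w,150): print("wood",b.sum(),np.median(Z[b]),rect(ray(c,px(b),6)), cv2.boundingRect(b.astype(np.uint8)))
    k=roi&(V<90)&(S<90)&(Z>32)&(Z<48)
    for b in blobs(k): q=ray(c,px(b),40);print("guide",b.sum(),np.median(Z[b]),rect(q))
E
```

```text
== top
crate rim 540 ((596.7352905273438, -88.67264556884766), (76.53270721435547, 220.31198120117188), 4.425705909729004) Zmed 71.1873522212133
cap 368 115.85071635481779 ((592.9459838867188, -15.628046035766602), (44.29560470581055, 46.14459228515625), 0.29091811180114746) [592.5753594  -15.98748683 115.85071635]
cap 368 115.75440147466469 ((595.5792846679688, -87.87530517578125), (44.244258880615234, 46.022117614746094), 0.28750938177108765) [595.88163518 -88.49872624 115.75440147]
cap 407 105.80826881811151 ((459.36993408203125, -370.00762939453125), (47.982357025146484, 45.27391052246094), 43.599891662597656) [ 458.95995511 -369.88448279  105.80826882]
red 404 85.85653229508262 ((522.7738037109375, -63.78399658203125), (130.3377227783203, 23.116254806518555), 85.56999206542969)
green 1369 44.77819298497582 ((740.3560180664062, 93.0959243774414), (39.598045349121094, 231.9604949951172), 0.11130718141794205) (281, 174, 97, 17)
green 231 55.82816959415209 ((579.6710205078125, 228.10562133789062), (97.26490783691406, 14.351490020751953), 4.032619953155518) (267, 227, 8, 42)
wood 154
[... 2201 characters left out ...]
21.034940719604492) (306, 190, 42, 94)
wood 506 4.898924221760922 ((530.0065307617188, 161.9063720703125), (249.01809692382812, 162.75579833984375), 63.56303024291992) (293, 246, 63, 76)
guide 27 39.33591798532893 ((536.52880859375, 35.556053161621094), (59.779327392578125, 7.107823848724365), 86.15328979492188)
guide 32 38.054950015580516 ((626.2894287109375, 105.64149475097656), (5.595712661743164, 85.69464874267578), 2.704310178756714)
guide 37 38.116499599271265 ((536.4041748046875, 133.1390380859375), (3.3204240798950195, 121.80449676513672), 3.2981908321380615)
guide 25 37.75149680224422 ((622.3710327148438, 184.87982177734375), (4.653104305267334, 57.0840950012207), 4.246464729309082)
```

```bash
cat >> h.py <<'E'
from workcell import *
def R(yaw,tilt=0):
    "tool down, y axis along (cos yaw,sin yaw); tilt leans the body back (towards -forward)"
    y=np.array([np.cos(yaw),np.sin(yaw),0]); f=np.array([-np.sin(yaw),np.cos(yaw),0])
    z=np.cos(tilt)*np.array([0,0,-1.])+np.sin(tilt)*f
    return np.c_[np.cross(y,z),y,z]
E
python3 - <<'E'
from h import *; import pickle
c=pickle.load(open("c0.pkl","rb"))["top"]; P=cloud(c); V=cv2.cvtColor(c["image"],cv2.COLOR_BGR2HSV)
Z=P[...,2]; roi=(P[...,0]>500)&(P[...,0]<660)&(P[...,1]>80)&(P[...,1]<210)&(V[...,2]<90)&(V[...,1]<90)&(Z>34)&(Z<46)
for b in blobs(roi):
    v,u=np.nonzero(b); q=ray(c,np.c_[u,v],40)[:,:2]; k=np.polyfit(q[:,1],q[:,0],1); print("guide slope",k,"x@150",np.polyval(k,150))
J=np.array([459,-368.])
for s in (0,np.pi):
    o=inverse_kinematics([*J,250],R(.077+s)); print(s,o)
# choose closest j7 to 0
best=min((0,np.pi),key=lambda s: 9 if inverse_kinematics([*J,250],R(.077+s)) is None else abs(inverse_kinematics([*J,250],R(.077+s))[6]))
print(best); movep([*J,250],R(.077+best))
for n in ("wrist",):
    c=camera(n); cv2.imwrite("pics/w1.png",c["image"]); pickle.dump(c,open("w1.pkl","wb"))
    P=cloud(c); S=cv2.cvtColor(c["image"],cv2.COLOR_BGR2HSV); m=(S[...,1]<60)&(S[...,2]>140)&(P[...,2]>95)&(P[...,2]<112)
    for b in blobs(m,100):
        v,u=np.nonzero(b); q=ray(c,np.c_[u,v],105); print("cap",b.sum(),np.median(P[b][:,2]),rect(q),q.mean(0))
    m=(abs(S[...,0].astype(int)-28)<5)&(S[...,1]>150)&(abs(P[...,2]-71)<6)
    for b in blobs(m,100):
        v,u=np.nonzero(b); print("rim",b.sum(),rect(ray(c,np.c_[u,v],71)))
print(c["cam_to_world"].round(2)); print(read_state()["time"])
E
```

```text
guide slope [-6.03660673e-02  6.36810763e+02] x@150 627.7558525504555
guide slope [-5.18479300e-02  5.46815252e+02] x@150 539.0380626051145
0 [ 0.87346459  0.46982436 -0.42143614  1.66359182  0.2146429   1.05415603
  0.46292677]
3.141592653589793 [ 0.35733367  0.45980999  0.30862794  1.69209547 -0.15941767  1.01439065
 -2.34425875]
0
cap 3347 104.17821109780584 ((458.11737060546875, -370.9059143066406), (46.38752365112305, 47.27163314819336), 4.203730583190918) [ 458.216973   -370.57202802  105.        ]
[[ 1.0000e+00 -7.0000e-02 -2.0000e-02  4.5269e+02]
 [ 7.0000e-02  9.5000e-01  3.1000e-01 -2.8932e+02]
 [ 0.0000e+00 -3.1000e-01  9.5000e-01  3.9157e+02]
 [ 0.0000e+00  0.0000e+00  0.0000e+00  1.0000e+00]]
1.5167
```

View pics/w1.png

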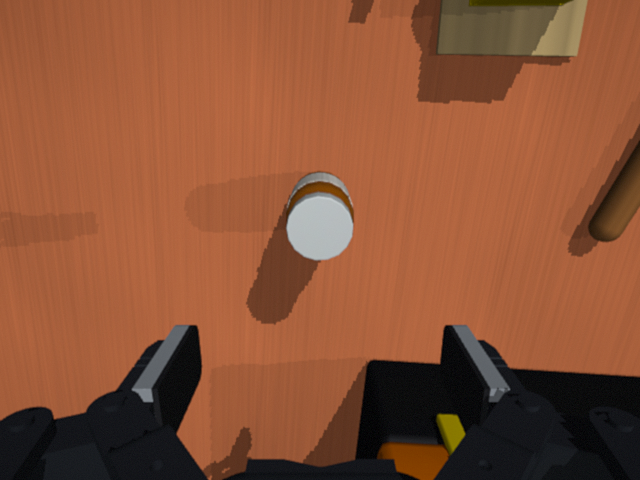

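The wrist view shows the cap at px (320,227), on the centre line between the fingers. The toolbox corner at (365,360) may be close, so I'll check its clearance in the depth data before descending.

```bash
python3 - <<'E'
from h import *; import pickle
P=np.r_[cloud(pickle.load(open("c0.pkl","rb"))["top"]).reshape(-1,3)]
r=np.hypot(P[:,0]-458.5,P[:,1]+370); m=(P[:,2]>30)&(r>40)&(r<200)
i=np.argsort(r[m])[:5]; print("nearest others",P[m][i].round(), r[m][i])
J=[458.5,-369.5]
movel([*J,60],max_speed=150)
s=read_state(); clamp(); s2=read_state(); print(s2["finger_gap"],s2["gripper_force"],s2["ft_force"])
movel([*J,200]); s=read_state(); print(s["finger_gap"],s["gripper_force"],s["ft_force"],s["time"])
# carry to south of cell, camera looks forward at the crate
movel([602,-240,200],max_speed=250)
c=camera("wrist"); cv2.imwrite("pics/w2.png",c["image"]); pickle.dump(c,open("w2.pkl","wb")); P=cloud(c)
S=cv2.cvtColor(c["image"],cv2.COLOR_BGR2HSV); m=(abs(S[...,0].astype(int)-28)<6)&(S[...,1]>130)&(abs(P[...,2]-71)<6)
for b in blobs(m,100):
    v,u=np.nonzero(b); q=ray(c,np.c_[u,v],71); print("rim",b.sum(),np.median(P[b][:,2]),rect(q),cv2.boundingRect(b.astype(np.uint8)))
print(read_state()["time"])
E
```

```text
nearest others [[ 520. -537.  157.]
 [ 527. -534.  144.]
 [ 526. -535.  164.]
 [ 521. -537.  147.]
 [ 523. -537.  146.]] [177.82956388 177.93853631 178.09286487 178.6303639  178.70219286]
51.032278947843594 60.29509493848309 [-2.9644704  -0.05424259 13.6812974 ]
50.97367694103726 62.52901492640376 [-0.62714982 -0.20853787 -1.44917662] 4.45
rim 3206 69.84283045900082 ((601.3422241210938, -151.14794921875), (75.42212677001953, 95.75637817382812), 4.366340637207031) (266, 0, 133, 170)
5.425
```

View pics/w2.png

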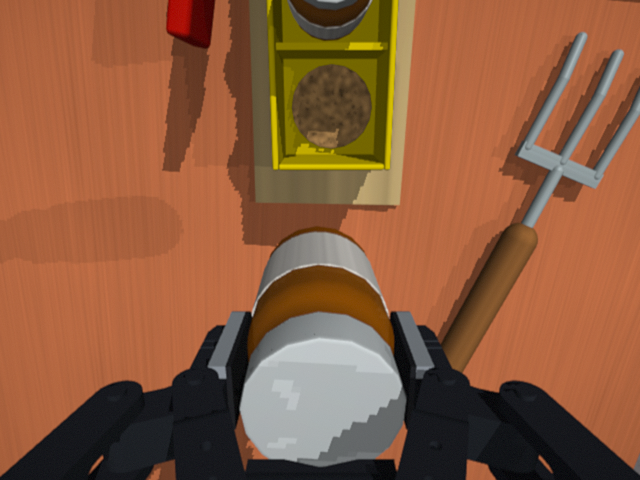

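Jar held (gap 51 mm). The rim's end is at (605,-199) from both the top and wrist cameras, so cell0's centre is (602,-161).

```bash
python3 - <<'E'
from h import *; import pickle
C=[602.1,-160.8]
movel([*C,200]); movel([*C,95],max_speed=120)
h=movel([*C,71],max_speed=25,guard=4); s=read_state(); print(h,s["eef_pos"],s["ft_force"],s["finger_gap"])
open_gripper(); wait(.3); s=read_state(); print(s["ft_force"],s["time"])
movel([*C,220],max_speed=200); movel([605,-260,220],R(.077),max_speed=250)
c=camera("wrist"); cv2.imwrite("pics/w3.png",c["image"])
P=cloud(c); S=cv2.cvtColor(c["image"],cv2.COLOR_BGR2HSV)
m=(S[...,1]<70)&(S[...,2]>130)&(P[...,2]>105)&(P[...,2]<130)&(P[...,0]>500)
for b in blobs(m,100):
    v,u=np.nonzero(b); q=ray(c,np.c_[u,v],np.median(P[b][:,2])); print("cap",b.sum(),np.median(P[b][:,2]),rect(q))
m=(abs(S[...,0].astype(int)-28)<6)&(S[...,1]>130)&(abs(P[...,2]-71)<6)
for b in blobs(m,100):
    v,u=np.nonzero(b); print("rim",rect(ray(c,np.c_[u,v],71)))
print(read_state()["time"])
E
```

```text
True [ 601.97199438 -160.81972008   75.12415086] [-2.20877594 -0.15929728  7.61248984] 51.28841843229413
[-1.03025058  0.240679   -0.05388635] 8.6167
cap 6456 118.23928376752934 ((601.0911254882812, -162.85035705566406), (47.184574127197266, 46.217987060546875), 4.3496413230896)
rim ((601.9471435546875, -158.60516357421875), (75.46419525146484, 81.12831115722656), 4.3511247634887695)
10.0917
```

View pics/w3.png

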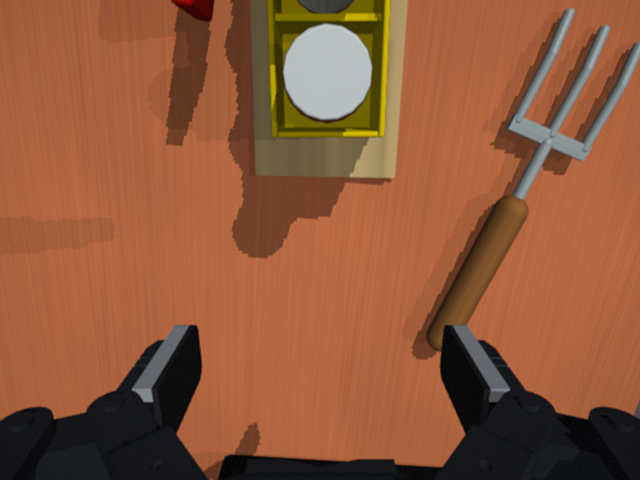

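The jar is centred in cell0 with its cap at z 118, so it stands on the pad. Next I push the crate home.

```bash
python3 - <<'E'
from h import *; import pickle
clamp(); Q=R(.06,.25)
p=lambda y,z=52:[605-.0625*(y+199),y,z]
movel(p(-245,200),Q); movel(p(-245),max_speed=200)
h=movel(p(-192),max_speed=50,guard=2.5); s=read_state(); print("contact",h,s["eef_pos"],s["ft_force"])
h=movel(p(-20),max_speed=60,guard=25); s=read_state(); print("push",h,s["eef_pos"],s["ft_force"],s["time"])
if not h:
    h=movel(p(12),max_speed=20,guard=20); s=read_state(); print("home",h,s["eef_pos"],s["ft_force"],s["time"])
c=camera("top"); cv2.imwrite("pics/t2.png",cv2.resize(c["image"][170:330,220:480],None,fx=3,fy=3)); pickle.dump(c,open("t2.pkl","wb"))
E
```

```text
contact True [ 605.48248844 -206.97079509   51.8224985 ] [ 0.09386934 -0.31628735 -0.49651409]
push False [593.83889947 -20.08429471  52.02335725] [ 0.0718439  -3.26109717 -2.71825916] 16.1833
home True [592.66723174  -4.87780082  51.64524435] [ 1.3019233  -3.42658502  2.52315069] 17.1167
```

View pics/t2.png

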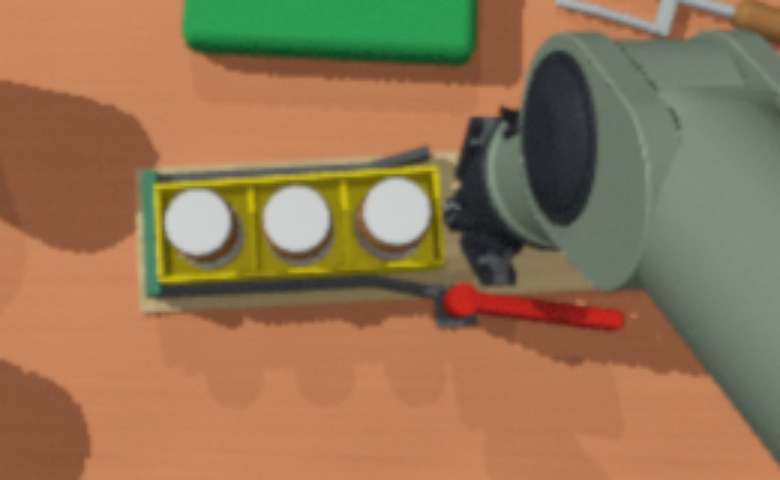

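The crate is at or very near the green stop (its left edge at crop x≈155, against the stop), and the jars are upright. I'll press once more to confirm, then measure the gap.

```bash
python3 - <<'E'
from h import *; import pickle
p=lambda y,z=52:[605-.0625*(y+199),y,z]
for k in range(2):
    h=movel(p(14),max_speed=15,guard=25); s=read_state(); print("press",h,s["eef_pos"],s["ft_force"])
movel(p(-45),max_speed=100); movel(p(-60,220),max_speed=250)
c=camera("top"); pickle.dump(c,open("t3.pkl","wb"))
P=cloud(c); S=cv2.cvtColor(c["image"],cv2.COLOR_BGR2HSV); H=S[...,0].astype(int); roi=(P[...,0]>480)&(P[...,0]<680)&(P[...,1]>-200)&(P[...,1]<300)
def f(n,m,z):
    for b in blobs(m&roi,30):
        v,u=np.nonzero(b); print(n,b.sum(),np.median(P[b][:,2]),rect(ray(c,np.c_[u,v],z)))
f("rim",(abs(H-28)<5)&(S[...,1]>150)&(abs(P[...,2]-71)<8),71)
f("cap",(S[...,1]<60)&(S[...,2]>150)&(P[...,2]>100)&(P[...,2]<130),117)
f("red",((H<6)|(H>174))&(S[...,1]>180)&(P[...,2]>72)&(P[...,2]<110),85)
print(read_state()["time"])
E
```

```text
press True [592.57354439  -4.87032187  51.16297903] [ 0.83731647 -3.37733569  2.13183402]
press True [592.55976308  -4.96419341  50.89319676] [-0.05066139 -3.09281437  2.609225  ]
rim 497 71.25431923465158 ((585.01513671875, 114.33975982666016), (76.8586196899414, 218.9131622314453), 3.95928955078125)
cap 367 119.72933114829539 ((590.2590942382812, 41.452911376953125), (44.27579879760742, 46.097198486328125), 0.2940933108329773)
cap 359 115.93113472345544 ((584.3131713867188, 115.0186767578125), (46.49930191040039, 44.0291633605957), 0.42373210191726685)
cap 360 115.88418086317483 ((580.5689697265625, 186.5641632080078), (44.32319641113281, 46.46729278564453), 0.36981311440467834)
red 402 85.87677553363864 ((522.8787841796875, -63.65312194824219), (130.3809356689453, 22.926618576049805), 85.56958770751953)
19.675
```

Pressing harder doesn't move it, and it travelled 203 mm to the stop, so the crate is home. Now the latch.

```bash
python3 - <<'E'
from h import *; import pickle
a=.065; ex=np.array([np.cos(a),np.sin(a)]); ey=np.array([-ex[1],ex[0]]); Hn=np.array([527,-10.])
def w(th,off,z=58,r=85):
    l=r*np.array([np.cos(th),-np.sin(th)])+off*np.array([-np.sin(th),-np.cos(th)])
    return [*(Hn+l[0]*ex+l[1]*ey),z]
Q=R(a,.2)
movel(w(1.75,55,220),Q,max_speed=250); movel(w(1.75,55),max_speed=200)
for th in np.r_[1.75,1.55:.2:-.15]:
    h=movel(w(th,23),max_speed=90,guard=30); s=read_state()
    if h: print("stopped",th,s["eef_pos"],s["ft_force"]); break
else:
    for k in range(2):
        h=movel(w(0,4),max_speed=25,guard=15); s=read_state(); print("shut",h,s["eef_pos"],w(0,0),s["ft_force"])
c=camera("top"); cv2.imwrite("pics/t4.png",cv2.resize(c["image"][170:330,220:480],None,fx=3,fy=3)); print(s["time"])
E
```

```text
shut True [610.47087208 -22.65824256  57.72027075] [np.float64(611.8205007120606), np.float64(-4.478889699043479), 58] [ 0.35868023 -2.9884271   2.52607767]
shut True [610.54709058 -22.72909495  57.40930016] [np.float64(611.8205007120606), np.float64(-4.478889699043479), 58] [ 0.48474818 -2.93985531  2.32903079]
26.0833
```

View pics/t4.png

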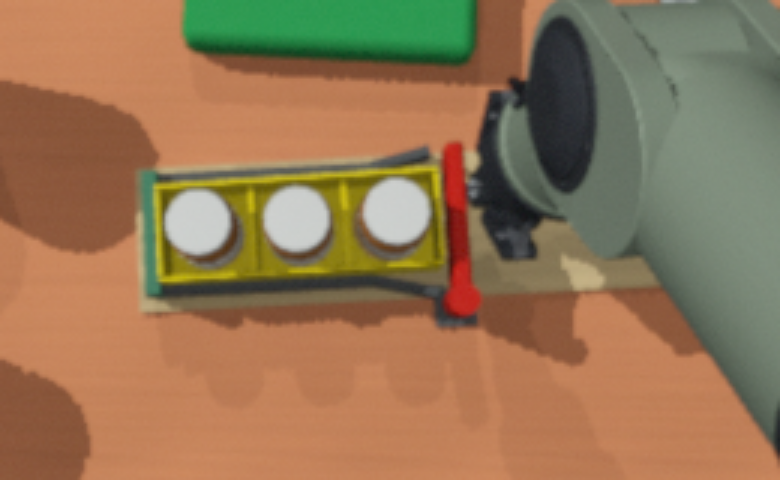

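The bar lies across the channel behind the crate (crop (455,150) to (462,300)). I'll retreat and measure its angle.

```bash
python3 - <<'E'
from h import *
p=read_state()["eef_pos"]
movel([p[0]+2,p[1]-40,58],max_speed=100); movel([p[0]+2,p[1]-120,260],max_speed=250)
for n in ("top","wrist"):
    c=camera(n); P=cloud(c); S=cv2.cvtColor(c["image"],cv2.COLOR_BGR2HSV); H=S[...,0].astype(int); roi=(P[...,0]>480)&(P[...,0]<680)&(P[...,1]>-200)&(P[...,1]<300)
    for nm,m,z in (("red",((H<6)|(H>174))&(S[...,1]>180)&(P[...,2]>78)&(P[...,2]<100),85),("rim",(abs(H-28)<5)&(S[...,1]>150)&(abs(P[...,2]-71)<8),71)):
        for b in blobs(m&roi,60):
            v,u=np.nonzero(b); q=ray(c,np.c_[u,v],z)[:,:2]; print(n,nm,rect(q), cv2.fitLine(q.astype(np.float32),cv2.DIST_L1,0,.01,.01)[:2].ravel())
    cv2.imwrite(f"pics/{n}5.png",c["image"])
print(read_state()["time"])
E
```

```text
top red ((581.5420532226562, -9.29071044921875), (127.66552734375, 22.56682777404785), 1.0233827829360962) [0.9982573  0.05901157]
top rim ((585.1268920898438, 114.3543930053711), (76.56649017333984, 218.91416931152344), 3.983798027038574) [ 0.07648711 -0.99707055]
wrist red ((581.099365234375, -11.642459869384766), (130.7630157470703, 25.354942321777344), 0.3456059694290161) [0.9985253  0.05428759]
wrist rim ((591.1304931640625, 29.700754165649414), (75.61358642578125, 52.354766845703125), 3.6144328117370605) [0.99642307 0.0845049 ]
27.8
```

View pics/wrist5.png

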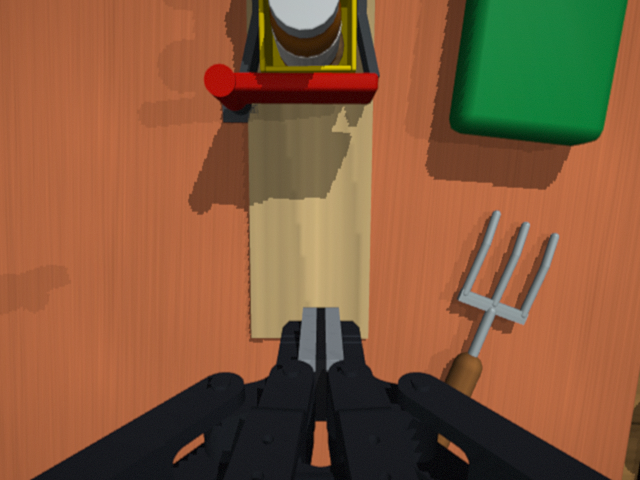

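```bash
python3 -c "
from workcell import *
wait(.5); print(finish_job())"
```

```text
the job is handed in; nothing more can be done
None
```

I handed the job in at about 28 s of the 64 s allowed: the spare jar stands in the free cell, the crate is home against the green stop, and the latch measures within about 0.02 rad of shut; the judge's verdict was not shown.

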